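# Put a back-scratcher away behind the keeper post

### The arm

A 6-joint arm with a two-finger parallel gripper is mounted at the origin on the work surface. World frame = base frame: x ahead of the robot, y to its left, z up, the work surface at z = 0. Lengths are in m, angles in degrees, forces in N, time in s.
With the tool pointing down it reaches from about 0.325 to 1 m from the base axis. Payload 5.1 kg.
Tool frame: the origin (TCP) lies between the finger pads; the fingertips stand 22 mm ahead of it and the grasp point (between the pads) lies 3 mm ahead of it (tip_extent is the distance from the TCP to the fingertips, in m); z points along the fingers, y is the direction in which the jaws open and shut (so a half turn about z gives the same grasp; the last joint's range is limited). The gripper opens to 85 mm and grips with 20 to 120 N. Pads are 22 mm wide; open, the fingers measure 114 mm over their backs; the gripper's body (76 mm by 85 mm) begins 54 mm behind the grasp point. The pads swing forward as they close: fully open they stand 13 mm farther back than shut.
Start: joints at [-69.935, 7.093, 94.555, -0, 78.352, -4.733], TCP at [0.273, -0.59, 0.253] pointing down, gripper open.
Joint ranges: [-149.61, 149.61], [-58.7, 133.49], [1.44, 155.28], [-77.14, 257.14], [18.33, 153.61], [-166.67, 166.67]. Speed limits (degrees/s): [147.25, 147.25, 180, 180, 180, 180].

### API

Orientations are given as a 3x3 rotation matrix whose columns are the frame's x, y, z axes.
In Python, from bench import get_obs, read_camera, camera_params, hand_in, tip_extent gives the robot as it stands.
- The arm moves only by the shell command python3 -m pendant 'ROWS' [FORCE]. ROWS is JSON, one flat list of numbers, 7 for each row, row after row: the shift along the tool's x, y, z in cm, then the turn, a rotation vector about the tool's x, y, z in rad, then the opening, from -1 (shut) to 1 (fully open). A call has 1 to 8 rows; each row is the pose to reach, as a shift and turn from the pose measured when the call began, along the tool's axes at that moment; what a row does not reach only later rows make up. A row lasts 1/12 s, in which the tool goes at most 41.7 mm and 7.16 degrees, less where a joint would pass 70% of its speed; a pose out of reach is approached as far as the arm can. A call with a gripper value outside its range is refused whole. The fingers move at their own pace and stop on an object; FORCE is the grip in N (left out, the last holds). Time passes only in rows, so rows that repeat a pose let the fingers close. It gives the time, the measured TCP pose, the force and the opening at its end, in the units of the state.
- get_obs(): the state, without advancing time (a new reading comes with each control period).
- read_camera(name): name is "scene" or "top" or "wrist"; returns the picture (400x640x3 uint8, blue, green, red); there is no depth.
- camera_params(name): a dict with "vfov" (degrees; the focal length in pixels is half the picture's height over the tangent of half this angle, whatever the lens; pixels are square), "cx", "cy" (the principal point, pixels), "k1" (the pictures are not rectified: a ray, as slopes to the right and down, at radius r is drawn at 1 + k1 r^2 times it, then the intrinsics apply), "world_to_cam" (4x4, takes a point from world to camera coordinates); the wrist camera has in their place "hand_eye" (4x4, takes a point from camera to tool coordinates, whose origin is the TCP and whose axes are the flange's). Camera axes: x right, y up, looking along -z (the intrinsics and any distortion apply to the point x, -y, -z); pixel columns grow to the right and rows downward; lengths in m; the calibration is good to about 2 mm. A picture is of the moment at which its call begins: read the wrist's pose just before it. camera_params takes no time and is no camera call.
- hand_in(): hands the job in, once; it reports no verdict.
The state is a dict: "time_s": time; "joint_positions": joint angles; "qvel": joint speeds; "joint_efforts": joint torques, N m; "ee_pos": TCP position; "eef_rot": TCP orientation; "wrist_force": force on the tool from outside, world axes, zero at the start; "torque": the same for the moment, N m; "width": finger opening in m.
Only numpy, scipy, OpenCV 4.12 (cv2) and the standard library are available. Lean on these libraries where they do the work, as an engineer would, in place of code of your own. Each camera call takes 0.05 s, during which the arm holds its last target. There are 200 camera calls.

### The job

Put the wooden back-scratcher lying loose on the stall table away in the empty display bay, only by pushing it along the table with the fingertips: angle its scoop head in past the keeper post first, while the handle is still outside, then swing the handle in, until the whole piece lies flush along the back rail with its head behind the post. Keep it flat on the table, never lift it or take it between the fingers, and leave the other goods where they stand.

Things in the scene. Friction and masses are not known exactly. Their poses are not given: they have to be found in the camera images.
- scratcher: loose carved wooden back-scratcher, 0.1 to 0.18 kg, 300 mm long, pale wood: a straight bar 24 mm wide and 22 mm high with a flat handle end, and at the other end a round head 36 mm across (22 mm high, small curled claws on top up to 43 mm). Origin on its underside at mid-length; x runs along it towards the head, z up
- head (a point): centre of the round head (radius 18 mm), 132 mm from mid-length and 18 mm short of the tip, 11 mm above the table
- handle_end (a point): centre of the flat end face of the handle, 150 mm from mid-length, 11 mm above the table
- middle (a point): middle of the back-scratcher, 11 mm above the table
- bay: fixed low bay of dark wood on the table, open towards the robot and floored by the table itself: a back rail 420 mm long and 30 mm high and, at both its ends, a cheek 100 mm deep, 20 mm thick, 30 mm high. Origin on the table at the middle of the rail's front face; x points away from the robot into the rail, y to the left along it. Inside: x from -100 mm (mouth) to 0 (rail), y from -190 to +190 mm (inner faces of the cheeks)
- post: fixed upright turned wooden keeper post in the bay's mouth, 22 mm across, 68 mm tall, 85 mm in front of the rail and 60 to 90 mm right of the bay's middle; the gap from it to the left cheek is shorter than the back-scratcher. Origin at its foot on the table
- bamboo_cup: bamboo cup, 52 mm across, 75 mm tall, standing in front of the bay's right end or left of the bay; loose, to be left alone. Origin at the centre of its underside
- spinning_top: stubby wooden spinning top, 48 mm across, 57 mm tall, standing left of the bay or in front of its right end; loose, to be left alone. Origin at the centre of its underside
- tea_tin: dark metal tin, 66 mm across, 85 mm tall; loose, to be left alone. Origin at the centre of its underside
- pestle: turned dark wooden pestle standing upright, 46 mm across, 145 mm tall; loose, to be left alone. Origin at the centre of its underside
- wood_bowl: wooden bowl, 110 mm across, 45 mm high; loose, to be left alone. Origin at the centre of its underside
- radio: small red radio, 160 x 50 x 90 mm; loose, to be left alone. Origin at the centre of its underside
- napkin_ring: wooden ring lying flat, 56 mm across, 30 mm high; loose, to be left alone. Origin at the centre of its underside

How it is judged:
By the outcome, as a careful person would: the job done as asked, in the order asked, and still so for the second after the job is handed in, with the robot touching nothing.
It also fails if it takes over 64 s, if anything falls off the work surface, if the arm or the gripper's body presses on something with over 40 N, if the wrist force passes 120 N, or if a joint passes its speed limit or range.

## Working session

There is one attempt and no reset: what is moved stays moved. The work goes in short steps, Python scripts to look and compute and a shell command to move; the robot and the scene stay as the last step left them, time stands still between calls to the robot, and variables do not carry over. Pictures are saved under pics/ and viewed, about 8 in all and at most 12, crops included, and the job is handed in when it is done.

```bash
mkdir -p pics; ls; cat > h.py <<'E'
import numpy as np, cv2
from bench import get_obs, read_camera, camera_params, tip_extent
def cam(name, obs=None):
    p=camera_params(name); f=200/np.tan(np.radians(p["vfov"]/2))
    if "world_to_cam" in p: M=np.linalg.inv(np.array(p["world_to_cam"]))
    else:
        o=obs or get_obs(); T=np.eye(4); T[:3,:3]=o["eef_rot"]; T[:3,3]=o["ee_pos"]; M=T@np.array(p["hand_eye"])
    return p,f,M
def ray(c,u,v):
    p,f,M=c; K=np.array([[f,0,p["cx"]],[0,f,p["cy"]],[0,0,1.]])
    q=cv2.undistortPoints(np.array([[[u,v]]],float),K,np.array([p["k1"],0,0,0.]))[0,0]
    return M[:3,3], M[:3,:3]@np.array([q[0],-q[1],-1])
def plane(c,u,v,z):
    o,d=ray(c,u,v); return o+d*(z-o[2])/d[2]
def proj(c,P):
    p,f,M=c; X=np.linalg.inv(M)@np.append(P,1); s=np.array([X[0],-X[1]])/-X[2]; s=s*(1+p["k1"]*(s@s))
    return s*f+[p["cx"],p["cy"]]
E
python3 - <<'E'
from h import *
print(tip_extent if not callable(tip_extent) else tip_extent())
for n in("top","scene"):
    im=read_camera(n); cv2.imwrite(f"pics/{n}0.png",im); c=cam(n); print(n,c[2].round(3).tolist(),c[1],{k:v for k,v in c[0].items() if k in("cx","cy","k1")})
o=get_obs(); print(o["time_s"],o["ee_pos"],np.array(o["eef_rot"]).round(3).tolist(),o["width"])
E
```

```text
pics
0.022
top [[-0.007, 0.993, -0.118, 0.415], [-1.0, -0.005, 0.017, 0.015], [0.016, 0.118, 0.993, 1.2], [0.0, 0.0, 0.0, 1.0]] 447.32882476170056 {'cx': 314.2832327374677, 'cy': 201.18430574747003, 'k1': -0.03371101876775358}
scene [[-0.852, -0.385, 0.353, 0.924], [0.523, -0.648, 0.554, 0.619], [0.016, 0.657, 0.754, 0.845], [0.0, 0.0, 0.0, 1.0]] 381.72218501359686 {'cx': 322.6701147579528, 'cy': 198.09878108558772, 'k1': -0.0718802612359618}
0.1 [ 0.27241185 -0.58959662  0.25215972] [[0.908, 0.419, -0.001], [0.419, -0.908, 0.002], [0.0, -0.002, -1.0]] 0.08535743683760459
```

View pics/top0.png

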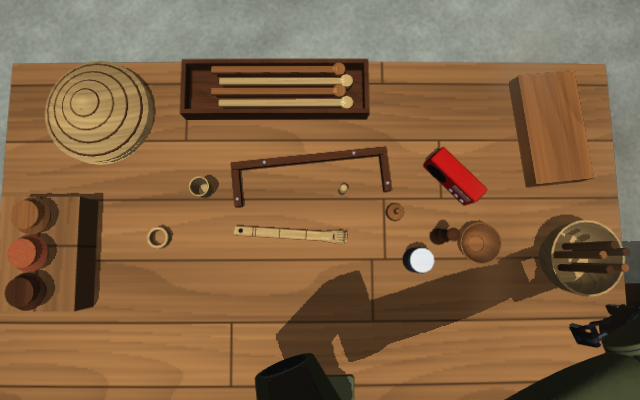

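View pics/scene0.png

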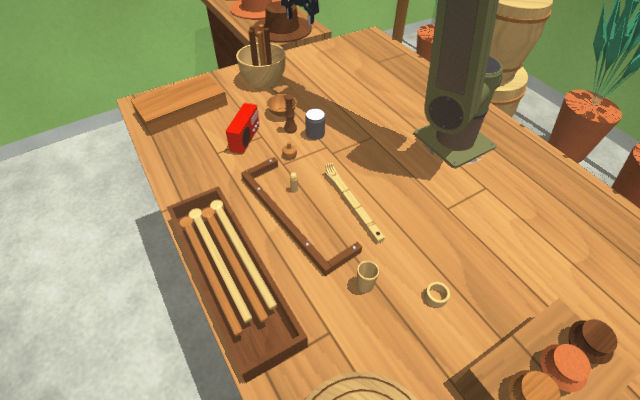

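The top view shows the scratcher (handle end about (235,231), head about (340,236)), the bay rail from (233,164) to (386,152), the post at (343,188), the top at (395,211), the cup at (200,186) and the tin at (420,260). In the scene view the post is at (293,182), and nothing stands between the scratcher and the bay's mouth. I'll zoom in on the top view.

```bash
python3 - <<'E'
from h import *
im=cv2.imread("pics/top0.png")[140:275,180:450]
b=cv2.resize(im,None,fx=2.96,fy=2.96,interpolation=cv2.INTER_CUBIC)
for k in range(0,270,20):
    cv2.putText(b,str(180+k),(int(k*2.96),10),0,.35,(255,255,255)); cv2.line(b,(int(k*2.96),12),(int(k*2.96),18),(255,255,255))
for k in range(0,135,20): cv2.putText(b,str(140+k),(0,int(k*2.96)+4),0,.35,(255,255,255))
cv2.imwrite("pics/zoom0.png",b)
E
```

```text
(no output)
```

View pics/zoom0.png

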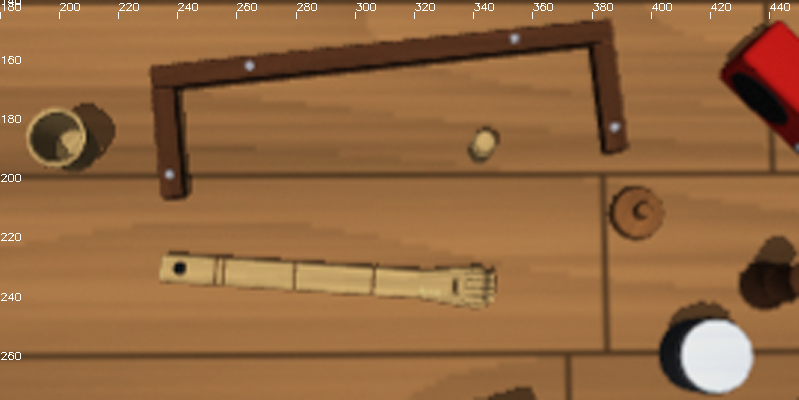

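```bash
python3 - <<'E'
from h import *
c=cam("top"); s=cam("scene")
Z=lambda x,y,z: plane(c,180+x/2.96,140+y/2.96,z)
L=Z(175,87,.03);R=Z(591,44,.03)
P={}
P["railoutL"]=Z(152,68,.03);P["railoutR"]=Z(610,20,.03);P["innerL"]=L;P["innerR"]=R
P["cheekL_end"]=Z(174,196,.03);P["cheekR_end"]=Z(616,151,.03)
P["post"]=Z(486,139,.068)
P["handle"]=Z(161,267,.022);P["tip"]=Z(495,286,.022);P["headc"]=Z(470,285,.03)
P["cup"]=Z(57,137,.075);P["spin"]=Z(642,211,.057);P["tin"]=Z(717,356,.085);P["pestle"]=Z(760,285,.08)
for k,v in P.items(): print(k,v.round(4), "scene px",proj(s,v).round(1))
d=P["railoutL"]-P["railoutR"];print("rail len",np.linalg.norm(d), "inner",np.linalg.norm(L-R))
y=(L-R)/np.linalg.norm(L-R);print("yaw",np.degrees(np.arctan2(-y[0],y[1])))
O=(L+R)/2;x=np.array([y[1],-y[0],0]);print("O",O)
for k,v in P.items(): print(k,"bay xy",((v-O)@x).round(4),((v-O)@y).round(4))
print("scr len",np.linalg.norm(P["tip"]-P["handle"]))
# two-view height: post top, handle hole
def tri(a,b):
    o1,d1=ray(c,*a);o2,d2=ray(s,*b);A=np.stack([d1,-d2],1);t=np.linalg.lstsq(A,o2-o1,rcond=None)[0];p,q=o1+d1*t[0],o2+d2*t[1];return (p+q)/2,np.linalg.norm(p-q)
print("post top",tri((180+486/2.96,140+139/2.96),(294,174)))
print("hole",tri((180+180/2.96,140+267/2.96),(378,236)))
E
```

```text
railoutL [0.6577 0.2149 0.03  ] scene px [324.1 267.8]
railoutR [ 0.7004 -0.1987  0.03  ] scene px [240.  171.2]
innerL [0.6403 0.194  0.03  ] scene px [325.6 258.4]
innerR [ 0.6782 -0.1808  0.03  ] scene px [249.2 172.2]
cheekL_end [0.542  0.1936 0.03  ] scene px [357.9 241.5]
cheekR_end [ 0.5804 -0.2008  0.03  ] scene px [275.3 156.9]
post [ 0.586  -0.0811  0.068 ] scene px [291.4 172.3]
handle [0.4795 0.2056 0.022 ] scene px [379.6 236.4]
tip [ 0.4608 -0.091   0.022 ] scene px [326.3 166.2]
headc [ 0.4615 -0.0682  0.03  ] scene px [330.2 169. ]
cup [0.5885 0.2878 0.075 ] scene px [366.3 267.8]
spin [ 0.5237 -0.2172  0.057 ] scene px [288.4 141.3]
tin [ 0.3982 -0.2715  0.085 ] scene px [314.  112.8]
pestle [ 0.4577 -0.3117  0.08  ] scene px [292.3 113.2]
rail len 0.4157835492936252 inner 0.37675113916065284
yaw 5.78571533117001
O [0.65925521 0.00662372 0.03      ]
railoutL bay xy 0.0195 0.2074
railoutR bay xy 0.0203 -0.2084
innerL bay xy -0.0 0.1884
innerR bay xy 0.0 -0.1884
cheekL_end bay xy -0.0978 0.1979
cheekR_end bay xy -0.0994 -0.1984
post bay xy -0.0817 -0.0799
handle bay xy -0.1588 0.2161
tip bay xy -0.2073 -0.0772
headc bay xy -0.2043 -0.0545
cup bay xy -0.042 0.2869
spin bay xy -0.1574 -0.209
tin bay xy -0.2877 -0.2504
pestle bay xy -0.2326 -0.2964
scr len 0.29723731483167853
post top (array([ 0.58349626, -0.07911056,  0.06275504]), np.float64(0.008143874403886352))
hole (array([0.47758386, 0.19317596, 0.00812092]), np.float64(0.00700357538048597))
```

Sizes and positions agree with the text: rail 416 mm against 420, scratcher 297 mm against 300, post at bay (-0.083, -0.080). Next I'll write a helper that converts bay-frame targets into tool shifts, then set out.

```bash
cat >> h.py <<'E'
O=np.array([.6592,.0066]); YAW=np.radians(5.8)
B=np.array([[np.cos(YAW),-np.sin(YAW)],[np.sin(YAW),np.cos(YAW)]])
def w2b(p): return B.T@(np.asarray(p)[:2]-O)
def b2w(p): return O+B@np.asarray(p)
def go(x,y,z,yaw=None):
    "tool-frame shift (cm) to bay x,y, height z; yaw = bay angle of tool x (deg)"
    o=get_obs(); R=np.array(o["eef_rot"]); d=np.append(b2w((x,y)),z)-o["ee_pos"]
    now=np.degrees(np.arctan2(R[1,0],R[0,0])-YAW)
    print("shift cm",(R.T@d*100).round(2),"len",(100*np.linalg.norm(d)).round(1),"yaw now",now.round(1),"turn z rad",None if yaw is None else np.radians(now-yaw).round(3))
def where():
    o=get_obs(); print("t",round(o["time_s"],2),"bay",w2b(o["ee_pos"]).round(4),"z",round(o["ee_pos"][2],4),"F",np.round(o["wrist_force"],1),"w",round(o["width"],4))
E
python3 -c "
from h import *
where();go(-.24,-.027,.2);go(-.24,-.027,.2,15)"
```

```text
t 0.1 bay [-0.4451 -0.5541] z 0.2522 F [ 0.7 -0.5 -0.5] w 0.0854
shift cm [ 36.54 -43.15   5.3 ] len 56.8 yaw now 19.0 turn z rad None
shift cm [ 36.54 -43.15   5.3 ] len 56.8 yaw now 19.0 turn z rad 0.07
```

```bash
python3 -m pendant '[2.6,-3.1,0.3,0,0,0,-1, 5.2,-6.2,0.5,0,0,0,-1, 7.8,-9.2,0.8,0,0,0,-1, 10.4,-12.3,1,0,0,0,-1, 13,-15.4,1,0,0,0,-1, 15.6,-18.4,1,0,0,0,-1, 18.2,-21.5,1,0,0,0,-1, 20.8,-24.6,1,0,0,0,-1]'; python3 -c "
from h import *
where();go(-.24,-.027,.1)"
```

```text
time_s: 0.77
ee_pos: [0.3579, -0.277, 0.2421]
eef_rot: [[0.908, 0.419, -0.001], [0.419, -0.908, 0.002], [0.0, -0.002, -1.0]]
wrist_force: [0.9, -0.2, -0.3]
width: 0.0001
t 0.77 bay [-0.3284 -0.2517] z 0.2421 F [ 0.9 -0.2 -0.3] w 0.0001
shift cm [ 15.66 -18.34  14.26] len 28.0 yaw now 19.0 turn z rad None
```

```bash
python3 -m pendant '[2.6,-3.1,0,0,0,0,-1, 5.2,-6.1,1,0,0,0,-1, 7.8,-9.2,3,0,0,0,-1, 10.4,-12.2,5.5,0,0,0,-1, 13,-15.2,8,0,0,0,-1, 15.6,-18.3,11,0,0,0,-1, 15.66,-18.34,14.2,0,0,0,-1, 15.66,-18.34,14.2,0,0,0,-1]'; python3 - <<'E'
from h import *
where();go(-.238,-.027,.032)
cv2.imwrite("pics/top1.png",read_camera("top")); cv2.imwrite("pics/w1.png",read_camera("wrist"))
a=cv2.imread("pics/top1.png")[140:275,180:450]; b=cv2.imread("pics/w1.png")
cv2.imwrite("pics/m1.png",np.vstack([cv2.resize(a,(540,270)),cv2.resize(b,(540,330))]))
E
```

```text
time_s: 1.43
ee_pos: [0.4192, -0.0412, 0.0946]
eef_rot: [[0.906, 0.422, -0.011], [0.423, -0.906, 0.005], [-0.008, -0.009, -1.0]]
wrist_force: [-0.4, 0.9, -1.7]
width: 0.0001
t 1.43 bay [-0.2436 -0.0233] z 0.0946 F [-0.4  0.9 -1.7] w 0.0001
shift cm [0.45 0.6  6.25] len 6.3 yaw now 19.2 turn z rad None
```

View pics/m1.png

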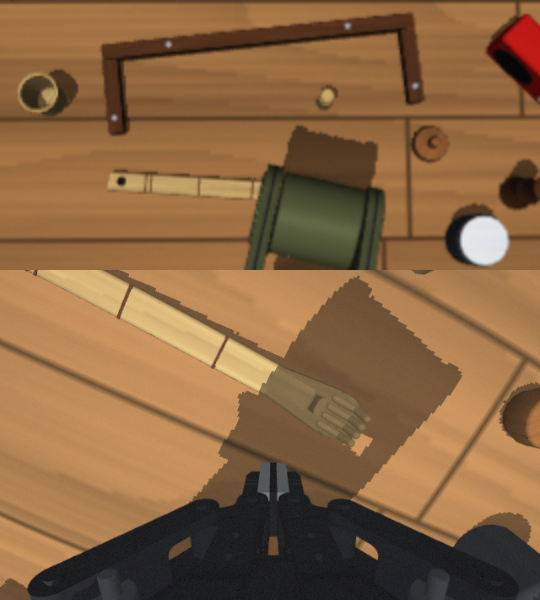

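The arm hides the head in the top view, but the wrist view shows the whole head end ahead of the shut fingers (tips near (272,470) in the montage), with clear table between them. I'll go down.

```bash
python3 -m pendant '[0.3,0.4,2.5,0,0,0,-1, 0.4,0.5,4.5,0,0,0,-1, 0.45,0.6,5.6,0,0,0,-1, 0.45,0.6,6.2,0,0,0,-1, 0.45,0.6,6.2,0,0,0,-1]'; python3 - <<'E'
from h import *
where();go(-.20,-.025,.032);go(-.13,-.018,.032)
im=cv2.imread("pics/w1.png"); hsv=cv2.cvtColor(im,cv2.COLOR_BGR2HSV)
for (u,v) in [(90,35),(200,60),(300,130),(400,160),(50,150),(300,40),(450,100)]: print((u,v),hsv[v,u])
t=cv2.cvtColor(cv2.imread("pics/top0.png"),cv2.COLOR_BGR2HSV)
for (u,v) in [(245,231),(270,234),(300,236),(330,238),(270,215),(300,260)]: print("top",(u,v),t[v,u])
E
```

```text
time_s: 1.95
ee_pos: [0.4276, -0.0481, 0.0366]
eef_rot: [[0.908, 0.419, -0.007], [0.419, -0.908, 0.003], [-0.005, -0.006, -1.0]]
wrist_force: [-0.2, 0.4, -0.1]
width: -0.0001
t 1.95 bay [-0.2359 -0.031 ] z 0.0366 F [-0.2  0.4 -0.1] w -0.0001
shift cm [3.6  0.6  0.44] len 3.7 yaw now 19.0 turn z rad None
shift cm [10.44  2.21  0.4 ] len 10.7 yaw now 19.0 turn z rad None
(90, 35) [ 15 138 199]
(200, 60) [ 20 112 223]
(300, 130) [ 20 110 221]
(400, 160) [ 18 113 122]
(50, 150) [ 15 133 193]
(300, 40) [ 15 139 191]
(450, 100) [ 15 126 121]
top (245, 231) [ 19 120 202]
top (270, 234) [ 19 120 198]
top (300, 236) [ 19 120 198]
top (330, 238) [ 19 117 198]
top (270, 215) [ 14 150 155]
top (300, 260) [ 15 152 106]
```

```bash
python3 -m pendant '[1,0.2,0.4,0,0,0,-1, 2,0.3,0.4,0,0,0,-1, 3,0.5,0.4,0,0,0,-1, 4,0.7,0.4,0,0,0,-1, 5,0.9,0.4,0,0,0,-1, 6,1.1,0.4,0,0,0,-1, 7,1.4,0.4,0,0,0,-1, 7,1.4,0.4,0,0,0,-1]'; cat >> h.py <<'E'
def scr(name,tag):
    "fit the scratcher: contour of pale wood, cast onto z=.022; returns handle/tip ends in the bay frame"
    o=get_obs(); im=read_camera(name); cv2.imwrite(f"pics/{name}_{tag}.png",im); c=cam(name,o)
    h=cv2.cvtColor(im,cv2.COLOR_BGR2HSV); m=cv2.inRange(h,(17,70,60),(26,160,255))
    m=cv2.morphologyEx(cv2.morphologyEx(m,cv2.MORPH_OPEN,np.ones((2,2))),cv2.MORPH_CLOSE,np.ones((9,9)))
    n,l,st,_=cv2.connectedComponentsWithStats(m); out=[]
    for i in np.argsort(-st[1:,4])[:6]+1:
        if st[i,4]<60: continue
        k=cv2.findContours((l==i).astype(np.uint8),0,2)[0][0][:,0]
        P=np.array([w2b(plane(c,*q,.022)) for q in k])
        if name=="top" and not(abs(P[:,1].mean())<.26 and -.4<P[:,0].mean()<.02): continue
        r=cv2.minAreaRect(P.astype(np.float32)); b=cv2.boxPoints(r); 
        if max(r[1])<.1: continue
        e=b if np.linalg.norm(b[0]-b[1])<np.linalg.norm(b[1]-b[2]) else np.roll(b,-1,0)
        E1,E2=(e[0]+e[1])/2,(e[2]+e[3])/2; hd,tp=(E1,E2) if E1[1]>E2[1] else (E2,E1); a=tp-hd
        print(name,"handle",hd.round(4),"tip",tp.round(4),"len,w",np.round([max(r[1]),min(r[1])],4),"theta",np.degrees(np.arctan2(a[0],-a[1])).round(1),"box",st[i,:4])
E
python3 - <<'E'
from h import *
where();scr("top",2);scr("wrist",2)
E
```

```text
time_s: 2.62
ee_pos: [0.4995, -0.0313, 0.0329]
eef_rot: [[0.908, 0.42, -0.005], [0.42, -0.908, 0.003], [-0.003, -0.005, -1.0]]
wrist_force: [0.2, -0.1, 0.5]
width: 0.0003
t 2.62 bay [-0.1627 -0.0215] z 0.0329 F [ 0.2 -0.1  0.5] w 0.0003
top handle [-0.1887  0.221 ] tip [-0.1166 -0.0123] len,w [0.2442 0.0555] theta 17.2 box [231 196  85  44]
wrist handle [-0.1474  0.1246] tip [-0.1287 -0.0767] len,w [0.2022 0.0393] theta 5.3 box [  0 102 476 168]
```

```bash
python3 - <<'E'
from h import *
a=cv2.imread("pics/top_2.png")[140:275,180:450]; b=cv2.imread("pics/wrist_2.png")
cv2.imwrite("pics/m2.png",np.vstack([cv2.resize(a,(540,270)),cv2.resize(b,(540,330))]))
E
```

```text
(no output)
```

View pics/m2.png

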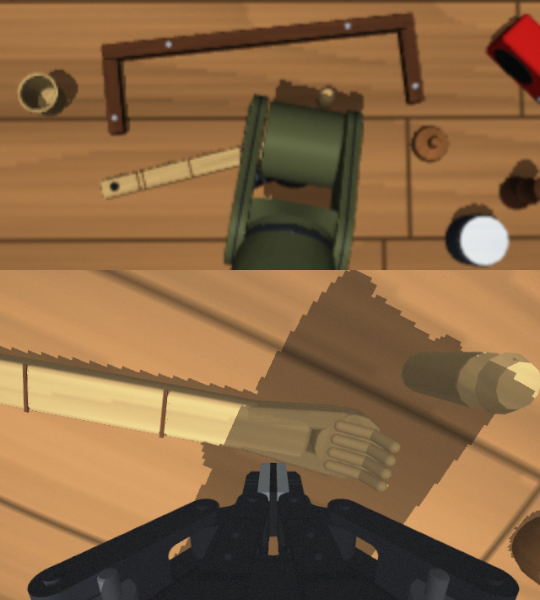

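The bar is turning as planned. The wrist view shows the head still in front of and to the left of the post, with a gap. I'll tighten the fit to the sunlit bar and check the tip before pushing on.

```bash
cat >> h.py <<'E'
def bar(name,im,o,ztop=.022,lo=(17,80,150)):
    "axis line through sunlit pale-wood pixels on plane z"
    c=cam(name,o); h=cv2.cvtColor(im,cv2.COLOR_BGR2HSV); m=cv2.inRange(h,lo,(26,145,255))
    m=cv2.morphologyEx(m,cv2.MORPH_OPEN,np.ones((3,3)))
    best=None;n,l,st,_=cv2.connectedComponentsWithStats(cv2.dilate(m,np.ones((3,3))))
    for i in range(1,n):
        v,u=np.nonzero((l==i)&(m>0))
        if len(u)<80: continue
        P=np.array([w2b(plane(c,a,b,ztop)) for a,b in zip(u,v)]); 
        if not(-.42<P[:,0].mean()<.03 and abs(P[:,1].mean())<.3): continue
        if best is None or len(P)>len(best): best=P
    vx,vy,x0,y0=cv2.fitLine(best.astype(np.float32),cv2.DIST_HUBER,0,.01,.01).ravel()
    a=np.array([vx,vy])*(-1 if vy>0 else 1); s=(best-[x0,y0])@a; w=(best-[x0,y0])@[-a[1],a[0]]
    e1=np.array([x0,y0])+a*np.percentile(s,.3); e2=np.array([x0,y0])+a*np.percentile(s,99.7)
    th=np.degrees(np.arctan2(a[0],-a[1])); print(name,"handle-side",e1.round(4),"head-side",e2.round(4),"len",np.ptp(s).round(3),"w",np.ptp(np.percentile(w,[2,98])).round(4),"theta",th.round(1),"| head c from handle",(e1+.282*a).round(4))
    return e1,a
E
python3 - <<'E'
from h import *
o=get_obs()
bar("top",cv2.imread("pics/top_2.png"),o);bar("wrist",cv2.imread("pics/wrist_2.png"),o)
c=cam("wrist",o);print("tip",w2b(plane(c,466,216,.022)),"post",w2b(plane(c,622,138,.068)))
go(-.105,-.018,.032)
E
```

```text
top handle-side [-0.1616  0.1697] head-side [-0.1433  0.0424] len 0.13 w 0.0221 theta 8.2 | head c from handle [-0.1214 -0.1094]
wrist handle-side [-0.1533  0.1086] head-side [-0.1439  0.0421] len 0.068 w 0.0219 theta 8.0 | head c from handle [-0.114  -0.1706]
tip [-0.1247961 -0.0709541] post [-0.08265752 -0.07712146]
shift cm [ 5.76  1.63 -0.03] len 6.0 yaw now 19.0 turn z rad None
```

```bash
sed -i 's/cv2.dilate(m,np.ones((3,3)))/cv2.dilate(m,np.ones((7,7)))/' h.py; python3 -m pendant '[0.9,0.3,0,0,0,0,-1, 1.8,0.5,0,0,0,0,-1, 2.7,0.8,0,0,0,0,-1, 3.6,1.1,0,0,0,0,-1, 4.5,1.3,0,0,0,0,-1, 5.3,1.5,0,0,0,0,-1, 5.3,1.5,0,0,0,0,-1]'; python3 - <<'E'
from h import *
where();o=get_obs()
a=read_camera("top");b=read_camera("wrist");bar("top",a,o);bar("wrist",b,o)
cv2.imwrite("pics/w3.png",b);cv2.imwrite("pics/t3.png",a)
cv2.imwrite("pics/m3.png",np.vstack([cv2.resize(a[140:275,180:450],(540,270)),cv2.resize(b,(540,330))]))
E
```

```text
time_s: 3.3
ee_pos: [0.5539, -0.0226, 0.0323]
eef_rot: [[0.908, 0.42, -0.005], [0.42, -0.908, 0.003], [-0.003, -0.005, -1.0]]
wrist_force: [0.2, -0.5, 1.3]
width: -0.0001
t 3.3 bay [-0.1077 -0.0184] z 0.0323 F [ 0.2 -0.5  1.3] w -0.0001
top handle-side [-0.1811  0.2152] head-side [-0.1096  0.0534] len 0.179 w 0.022 theta 23.8 | head c from handle [-0.0671 -0.0428]
wrist handle-side [-0.1429  0.1252] head-side [-0.0845  0.0087] len 0.134 w 0.0239 theta 26.6 | head c from handle [-0.0166 -0.1269]
```

View pics/m3.png

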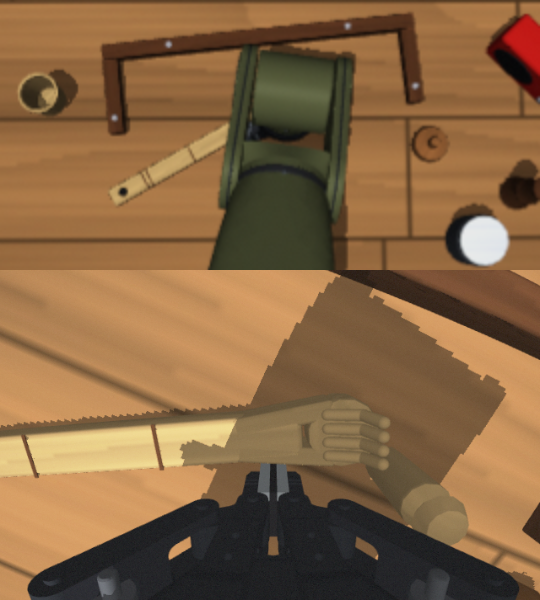

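The head (montage about (345,435)) is now just left of the post (435,510) and in line with it, at θ≈25°. The handle is well outside. One more small push will give it clearance, then I'll back off, lift and go to the handle end.

```bash
python3 -m pendant '[0.3,0.1,0,0,0,0,-1, 0.5,0.2,0,0,0,0,-1, 0.5,0.2,0,0,0,0,-1, -0.8,-0.2,0,0,0,0,-1, -2,-0.6,0,0,0,0,-1, -2,-0.6,-3.5,0,0,0,-1, -2,-0.6,-7,0,0,0,-1, -2,-0.6,-7,0,0,0,-1]'; python3 - <<'E'
from h import *
where();go(-.20,.26,.10,26)
o=get_obs();b=read_camera("wrist");bar("wrist",b,o);cv2.imwrite("pics/w4.png",b);bar("top",read_camera("top"),get_obs())
E
```

```text
time_s: 4.07
ee_pos: [0.5364, -0.0265, 0.1093]
eef_rot: [[0.908, 0.42, 0.006], [0.42, -0.908, 0.001], [0.006, 0.001, -1.0]]
wrist_force: [1.9, -0.4, 0.3]
width: 0.0
t 4.07 bay [-0.1255 -0.0205] z 0.1093 F [ 1.9 -0.4  0.3] w 0.0
shift cm [  2.09 -28.95   0.91] len 29.0 yaw now 19.0 turn z rad -0.122
wrist handle-side [-0.1743  0.1946] head-side [-0.0802 -0.007 ] len 0.229 w 0.022 theta 25.0 | head c from handle [-0.055  -0.0609]
top handle-side [-0.1812  0.2137] head-side [-0.1059  0.0485] len 0.184 w 0.0218 theta 24.5 | head c from handle [-0.0643 -0.0429]
```

```bash
python3 -m pendant '[0.3,-4.1,0,0,0,-0.02,-1, 0.6,-8.2,0,0,0,-0.04,-1, 0.9,-12.3,0,0,0,-0.06,-1, 1.2,-16.4,0,0,0,-0.08,-1, 1.5,-20.5,0,0,0,-0.1,-1, 1.8,-24.6,0,0,0,-0.12,-1, 2.1,-28.4,0,0,0,-0.12,-1, 2.1,-28.95,0.5,0,0,-0.12,-1]'; python3 - <<'E'
from h import *
where();o=get_obs();a=read_camera("top");bar("top",a,o,lo=(17,80,90));b=read_camera("wrist");bar("wrist",b,o)
cv2.imwrite("pics/m5.png",np.vstack([cv2.resize(a[140:275,180:450],(600,300),interpolation=cv2.INTER_CUBIC),cv2.resize(b,(480,300))[:,:,:].repeat(1,0) if 0 else cv2.resize(b,(600,300))]))
E
```

```text
time_s: 4.83
ee_pos: [0.4288, 0.2495, 0.0996]
eef_rot: [[0.848, 0.53, -0.003], [0.53, -0.848, 0.004], [-0.001, -0.005, -1.0]]
wrist_force: [0.5, -1.2, 0.4]
width: 0.0001
t 4.83 bay [-0.2047  0.265 ] z 0.0996 F [ 0.5 -1.2  0.4] w 0.0001
top handle-side [-0.1791  0.2136] head-side [-0.0537 -0.0801] len 0.323 w 0.0414 theta 23.1 | head c from handle [-0.0683 -0.0457]
wrist handle-side [-0.1456  0.1382] head-side [-0.1163  0.0705] len 0.076 w 0.0222 theta 23.4 | head c from handle [-0.0336 -0.1206]
```

View pics/m5.png

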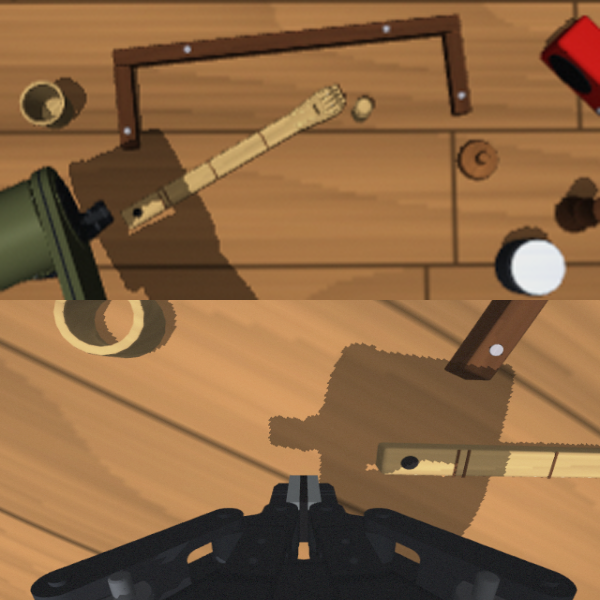

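The top view now shows the whole piece: handle end near (130,221), tip near (342,97), post top at (363,105). In the wrist view the fingers are clear beyond the handle end.

```bash
python3 - <<'E'
from h import *
c=cam("top");Z=lambda x,y,z:w2b(plane(c,180+x/2.2222,140+y/2.2222,z))
h,t=Z(130,221,.022),Z(342,96,.025);p=Z(364,105,.068);a=(t-h)/np.linalg.norm(t-h);hc=t-.018*a
n=np.array([-a[1],a[0]]);print(h,t,p,"len",np.linalg.norm(t-h),"th",np.degrees(np.arctan2(a[0],-a[1])),"headc",hc,"post off axis",(p-h)@n,"along from head",(p-hc)@a)
o=get_obs();w=cam("wrist",o);print("handle wrist",w2b(plane(w,382*640/600,159*400/300,.022)))
q=h-a*.032;go(*q,.032,27)
E
```

```text
[-0.18397767  0.20758178] [-0.06259942 -0.05804663] [-0.08229082 -0.07878216] len 0.2920464521368667 th 24.557914992643404 headc [-0.07008045 -0.04167488] post off axis -0.026528099286533918 along from head 0.028675837082253797
handle wrist [-0.1807953   0.21496644]
shift cm [-0.4   2.6   6.59] len 7.1 yaw now 26.1 turn z rad -0.016
```

The post is 26.5 mm off the bar's axis and the head needs 29 mm, so it would graze. I'll shift the bar about 9 mm sideways first, with a side push just headward of the middle.

```bash
python3 -c "
from h import *
go(-.1326,.011,.10,25)"; 
```

```text
shift cm [-4.54 25.69 -0.27] len 26.1 yaw now 26.1 turn z rad 0.019
```

```bash
python3 -m pendant '[-0.7,4,0,0,0,0.02,-1, -1.4,8,0,0,0,0.02,-1, -2.1,12,0,0,0,0.02,-1, -2.8,16,0,0,0,0.02,-1, -3.5,20,0,0,0,0.02,-1, -4.2,24,0,0,0,0.02,-1, -4.6,25.7,0,0,0,0.02,-1, -4.6,25.7,1,0,0,0.02,-1]'; python3 -c "
from h import *
where();go(-.1326,.011,.032,25)"
```

```text
time_s: 5.6
ee_pos: [0.528, -0.0015, 0.0886]
eef_rot: [[0.863, 0.505, -0.002], [0.505, -0.863, -0.001], [-0.002, -0.0, -1.0]]
wrist_force: [-0.5, -0.5, 0.3]
width: -0.0001
t 5.6 bay [-0.1314  0.0052] z 0.0886 F [-0.5 -0.5  0.3] w -0.0001
shift cm [ 0.14 -0.57  5.66] len 5.7 yaw now 24.6 turn z rad -0.008
```

```bash
python3 -m pendant '[0,-0.5,2.5,0,0,0,-1, 0,-0.5,5,0,0,0,-1, 0,-0.5,5.7,0,0,0,-1, 0.1,-0.5,5.7,0,0,0,-1, 0.8,-0.5,5.7,0,0,0,-1, 1.5,-0.5,5.7,0,0,0,-1, 2.4,-0.5,5.7,0,0,0,-1, 2.4,-0.5,5.7,0,0,0,-1]'; python3 -m pendant '[-1,0,0,0,0,0,-1, -2,0,0,0,0,0,-1, -2,0,-3,0,0,0,-1, -2,0,-6.5,0,0,0,-1, -2,0,-6.5,0,0,0,-1]'; python3 - <<'E'
from h import *
where();go(-.20,.265,.10,26);o=get_obs();b=read_camera("wrist");bar("wrist",b,o);cv2.imwrite("pics/w6.png",b)
E
```

```text
time_s: 6.27
ee_pos: [0.549, 0.0157, 0.0336]
eef_rot: [[0.862, 0.506, 0.003], [0.506, -0.862, -0.001], [0.002, 0.002, -1.0]]
wrist_force: [0.3, 1.2, 1.0]
width: 0.0001
time_s: 6.68
ee_pos: [0.5349, 0.0049, 0.1054]
eef_rot: [[0.862, 0.506, 0.014], [0.506, -0.862, -0.002], [0.011, 0.009, -1.0]]
wrist_force: [1.7, 0.7, 1.0]
width: -0.0002
t 6.68 bay [-0.1239  0.0108] z 0.1054 F [1.7 0.7 1. ] w -0.0002
shift cm [  3.65 -26.28   0.35] len 26.5 yaw now 24.6 turn z rad -0.024
wrist handle-side [-0.1797  0.2142] head-side [-0.0834  0.0253] len 0.216 w 0.022 theta 27.0 | head c from handle [-0.0517 -0.0371]
```

```bash
python3 -m pendant '[0.5,-4,0,0,0,-0.02,-1, 1,-8,0,0,0,-0.02,-1, 1.6,-12,0,0,0,-0.02,-1, 2.2,-16,0,0,0,-0.02,-1, 2.8,-20,0,0,0,-0.02,-1, 3.3,-24,0,0,0,-0.02,-1, 3.6,-26.3,0,0,0,-0.02,-1, 3.6,-26.3,0.4,0,0,-0.02,-1]'; python3 - <<'E'
from h import *
where();o=get_obs();a=read_camera("top");bar("top",a,o,lo=(17,80,90));b=read_camera("wrist");bar("wrist",b,o)
cv2.imwrite("pics/t7.png",a)
cv2.imwrite("pics/m7.png",cv2.resize(a[145:255,210:370],None,fx=4,fy=4,interpolation=cv2.INTER_CUBIC))
E
```

```text
time_s: 7.4
ee_pos: [0.4295, 0.2526, 0.0972]
eef_rot: [[0.85, 0.527, 0.011], [0.527, -0.85, -0.001], [0.009, 0.007, -1.0]]
wrist_force: [0.2, -0.3, 0.8]
width: -0.0002
t 7.4 bay [-0.2037  0.268 ] z 0.0972 F [ 0.2 -0.3  0.8] w -0.0002
top handle-side [-0.1791  0.2133] head-side [-0.0459 -0.0506] len 0.299 w 0.0268 theta 26.8 | head c from handle [-0.052  -0.0384]
wrist handle-side [-0.1429  0.1454] head-side [-0.1098  0.0778] len 0.077 w 0.0222 theta 26.1 | head c from handle [-0.0189 -0.1078]
```

View pics/m7.png

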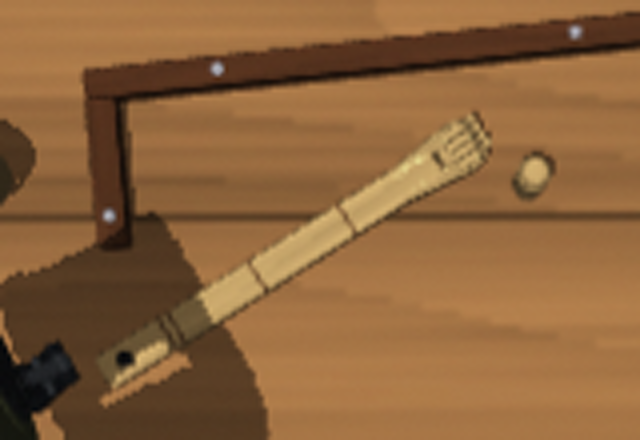

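The top view shows the whole piece (fit 299 mm, θ 26.8°). The head is clear of the post by about 16 mm, and the fingers are off the handle end at (60,375). I'll descend behind the end face.

```bash
python3 -c "
from h import *
go(-.194,.243,.032,27)"
```

```text
shift cm [-0.16  2.34  6.42] len 6.8 yaw now 25.9 turn z rad -0.02
```

```bash
python3 -m pendant '[-0.2,1.5,2.5,0,0,-0.02,-1, -0.2,2.3,5,0,0,-0.02,-1, -0.2,2.3,6.4,0,0,-0.02,-1, -0.2,2.3,6.4,0,0,-0.02,-1, -0.2,3.2,6.4,0,0,-0.02,-1, -0.2,4,6.4,0,0,-0.02,-1, -0.2,4.7,6.4,0,0,-0.02,-1, -0.2,4.7,6.4,0,0,-0.02,-1]'; python3 - <<'E'
from h import *
where();o=get_obs();a=read_camera("top");bar("top",a,o,lo=(17,80,90));cv2.imwrite("pics/t8.png",a);b=read_camera("wrist");bar("wrist",b,o);cv2.imwrite("pics/w8.png",b)
E
```

```text
time_s: 8.17
ee_pos: [0.4557, 0.2075, 0.0339]
eef_rot: [[0.841, 0.54, 0.012], [0.541, -0.841, -0.003], [0.009, 0.009, -1.0]]
wrist_force: [0.4, -0.4, -0.1]
width: 0.0
t 8.17 bay [-0.1822  0.2204] z 0.0339 F [ 0.4 -0.4 -0.1] w 0.0
top handle-side [-0.1475  0.1528] head-side [-0.0385 -0.0731] len 0.254 w 0.0587 theta 25.8 | head c from handle [-0.025  -0.1011]
wrist handle-side [-0.1248  0.1147] head-side [-0.1175  0.0821] len 0.035 w 0.0238 theta 12.6 | head c from handle [-0.0632 -0.1605]
```

```bash
python3 -c "
from h import *
go(-.152,.183,.032,24);go(-.124,.154,.032,20)"
```

```text
shift cm [1.03 4.81 0.19] len 4.9 yaw now 27.0 turn z rad 0.052
shift cm [2.21 8.66 0.23] len 8.9 yaw now 27.0 turn z rad 0.121
```

```bash
python3 -m pendant '[0.1,0.8,0.2,0,0,0,-1, 0.2,1.6,0.2,0,0,0.01,-1, 0.4,2.4,0.2,0,0,0.02,-1, 0.6,3.2,0.2,0,0,0.03,-1, 0.8,4,0.2,0,0,0.04,-1, 1,4.8,0.2,0,0,0.05,-1, 1,4.8,0.2,0,0,0.05,-1]'; python3 - <<'E'
from h import *
where();o=get_obs();a=read_camera("top");bar("top",a,o);cv2.imwrite("pics/t9.png",a);b=read_camera("wrist");bar("wrist",b,o);
cv2.imwrite("pics/m9.png",np.vstack([cv2.resize(a[140:260,190:400],(630,360),interpolation=cv2.INTER_CUBIC),cv2.resize(b[150:300],(630,148))]))
E
```

```text
time_s: 8.85
ee_pos: [0.4908, 0.1725, 0.0325]
eef_rot: [[0.867, 0.497, 0.013], [0.497, -0.867, -0.003], [0.01, 0.009, -1.0]]
wrist_force: [0.6, 0.4, 0.4]
width: 0.0
t 8.85 bay [-0.1507  0.182 ] z 0.0325 F [0.6 0.4 0.4] w 0.0
top handle-side [-0.1043  0.0743] head-side [-0.0343 -0.0981] len 0.188 w 0.0481 theta 22.1 | head c from handle [ 0.0019 -0.187 ]
wrist handle-side [-0.1026  0.0761] head-side [-0.0925  0.0421] len 0.037 w 0.0226 theta 16.5 | head c from handle [-0.0223 -0.1943]
```

View pics/m9.png

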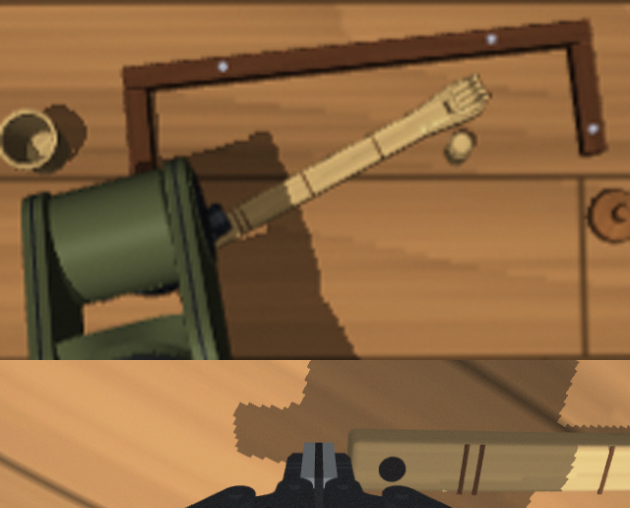

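The head is now passing behind the post: tip at (488,95), post top at (461,145), rail still clear. The finger is square on the end face. Continuing.

```bash
python3 - <<'E'
from h import *
c=cam("top");Z=lambda x,y,z:w2b(plane(c,190+x/3,140+y/3,z))
t=Z(488,93,.025);r1=Z(308,183,.022);r2=Z(378,145,.022);d=r2-r1;print("tip",t,"th rings",np.degrees(np.arctan2(d[0],-d[1])))
f=w2b(get_obs()["ee_pos"]);d=t-f;print("th tip-finger",np.degrees(np.arctan2(d[0],-d[1])),np.linalg.norm(d))
go(-.126,.148,.032,20)
E
```

```text
tip [-0.03510108 -0.11171885] th rings 22.63283458693691
th tip-finger 21.71722904032779 0.31657326329852775
shift cm [0.99 4.21 0.01] len 4.3 yaw now 24.1 turn z rad 0.071
```

```bash
python3 -m pendant '[0,0.8,0,0,0,0.01,-1, 0.1,1.6,0,0,0,0.02,-1, 0.1,2.4,0,0,0,0.03,-1, 0.2,3.2,0,0,0,0.03,-1, 0.2,3.6,0,0,0,0.03,-1, 0.2,3.6,0,0,0,0.03,-1, 0.2,2.5,0,0,0,0.03,-1, 0.1,1,0,0,0,0.03,-1]'; python3 - <<'E'
from h import *
where();o=get_obs();a=read_camera("top");cv2.imwrite("pics/t10.png",a)
h=cv2.cvtColor(a,cv2.COLOR_BGR2HSV); m=cv2.inRange(h,(17,80,90),(26,145,255)); c=cam("top")
v,u=np.nonzero(m[140:260,190:400]); P=np.array([w2b(plane(c,x+190,y+140,.022)) for x,y in zip(u,v)])
P=P[(P[:,0]>-.2)&(abs(P[:,1])<.19)&(P[:,0]<0)&(np.hypot(P[:,0]+.07,P[:,1]+.085)>.025)]
print("min y",np.percentile(P[:,1],.5),"x there",P[P[:,1]<np.percentile(P[:,1],3)].mean(0),"max x",P[:,0].max())
Q=P[(P[:,1]>-.06)&(P[:,1]<.08)];l=cv2.fitLine(Q.astype(np.float32),cv2.DIST_HUBER,0,.01,.01).ravel();print(l,np.degrees(np.arctan(-l[0]/l[1])))
E
```

```text
time_s: 9.62
ee_pos: [0.4954, 0.1645, 0.0319]
eef_rot: [[0.883, 0.47, 0.011], [0.47, -0.883, -0.003], [0.008, 0.008, -1.0]]
wrist_force: [0.2, 0.6, 0.3]
width: 0.0
t 9.62 bay [-0.147   0.1737] z 0.0319 F [0.2 0.6 0.3] w 0.0
min y -0.14144374598573461 x there [-0.01804214 -0.1384278 ] max x -0.0010864244143528885
[ 0.38165662 -0.9243042  -0.07518224  0.00996078] 22.436333
```

```bash
python3 -c "
from h import *
go(-.195,.15,.032,12);go(-.185,.10,.032,12);go(-.15,.10,.032,12)"
```

```text
shift cm [-5.25  0.64 -0.09] len 5.3 yaw now 22.4 turn z rad 0.181
shift cm [-6.22  5.64 -0.07] len 8.4 yaw now 22.4 turn z rad 0.181
shift cm [-2.99  6.97 -0.04] len 7.6 yaw now 22.4 turn z rad 0.181
```

```bash
python3 -m pendant '[-2.6,0.3,0,0,0,0.05,-1, -5.2,0.6,0,0,0,0.09,-1, -5.7,3,0,0,0,0.13,-1, -6.2,5.6,0,0,0,0.18,-1, -4.6,6.3,0,0,0,0.18,-1, -3,7,0,0,0,0.18,-1, -3,7,0,0,0,0.18,-1]'; python3 -c "
from h import *
where();go(-.10,.10,.032);go(-.06,.10,.032)"
```

```text
time_s: 10.25
ee_pos: [0.5026, 0.0908, 0.0328]
eef_rot: [[0.952, 0.306, 0.013], [0.306, -0.952, -0.002], [0.012, 0.006, -1.0]]
wrist_force: [-0.0, 0.0, 0.6]
width: -0.0004
t 10.25 bay [-0.1472  0.0996] z 0.0328 F [-0.   0.   0.6] w -0.0004
shift cm [4.63 0.95 0.14] len 4.7 yaw now 12.0 turn z rad None
shift cm [8.54 1.78 0.19] len 8.7 yaw now 12.0 turn z rad None
```

```bash
python3 -m pendant '[1,0.2,0.1,0,0,0,-1, 2,0.4,0.1,0,0,0,-1, 3,0.6,0.1,0,0,0,-1, 4,0.8,0.1,0,0,0,-1, 5,1,0.1,0,0,0,-1, 6,1.2,0.1,0,0,0.05,-1, 7,1.4,0.1,0,0,0.08,-1, 7,1.4,0.1,0,0,0.1,-1]'; python3 - <<'E'
from h import *
where();a=read_camera("top");b=read_camera("wrist")
cv2.imwrite("pics/m11.png",np.vstack([cv2.resize(a[140:240,190:400],(630,300),interpolation=cv2.INTER_CUBIC),cv2.resize(b[0:300],(630,295))]))
go(-.05,.10,.032)
E
```

```text
time_s: 10.92
ee_pos: [0.5758, 0.0992, 0.0333]
eef_rot: [[0.978, 0.208, 0.015], [0.208, -0.978, -0.002], [0.014, 0.005, -1.0]]
wrist_force: [-0.2, -0.6, -0.2]
width: -0.0
t 10.92 bay [-0.0736  0.1006] z 0.0333 F [-0.2 -0.6 -0.2] w -0.0
shift cm [2.53 0.34 0.1 ] len 2.6 yaw now 6.3 turn z rad None
```

View pics/m11.png

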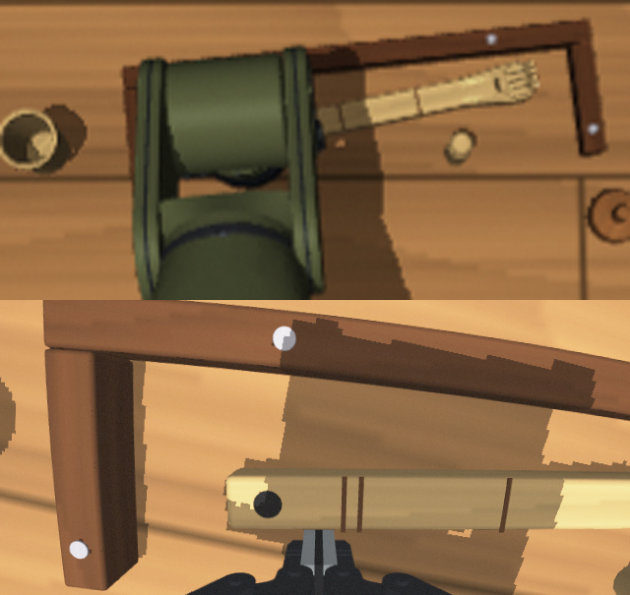

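The handle has swung inside with a good gap to the left cheek. The tip at (537,80) is behind and past the post (461,145), short of the right cheek (575). I'll keep pushing until it nearly touches the rail.

```bash
python3 -m pendant '[0.8,0.1,0.1,0,0,0,-1, 1.6,0.2,0.1,0,0,0.03,-1, 2.4,0.3,0.1,0,0,0.05,-1, 3,0.4,0.1,0,0,0.08,-1, 3.4,0.5,0.1,0,0,0.1,-1, 3.4,0.5,0.1,0,0,0.1,-1]'; cat >> h.py <<'E'
def lie():
    "edges of the piece in the top view, bay frame, z=.022"
    a=read_camera("top"); h=cv2.cvtColor(a,cv2.COLOR_BGR2HSV); m=cv2.inRange(h,(17,80,80),(26,145,255)); c=cam("top")
    v,u=np.nonzero(m[135:215,220:400]); P=np.array([w2b(plane(c,x+220,y+135,.022)) for x,y in zip(u,v)])
    P=P[(P[:,0]>-.1)&(abs(P[:,1])<.185)&(P[:,0]<.008)&(np.hypot(P[:,0]+.06,P[:,1]+.085)>.027)]
    print("y range",np.percentile(P[:,1],[.5,99.5]).round(4))
    for y in np.arange(-.15,.16,.03):
        q=P[abs(P[:,1]-y)<.006,0]
        if len(q)>4: print("y %.2f x %.4f..%.4f"%(y,q.min(),q.max()))
    return a
E
python3 - <<'E'
from h import *
where();lie();go(-.08,.10,.032,0)
E
```

```text
time_s: 11.52
ee_pos: [0.6091, 0.1012, 0.0323]
eef_rot: [[0.994, 0.111, 0.014], [0.111, -0.994, -0.002], [0.013, 0.004, -1.0]]
wrist_force: [0.4, 0.2, 0.8]
width: 0.0003
t 11.52 bay [-0.0403  0.0992] z 0.0323 F [0.4 0.2 0.8] w 0.0003
y range [-0.1589  0.1584]
y -0.15 x -0.0440..-0.0134
y -0.12 x -0.0439..-0.0130
y -0.09 x -0.0327..-0.0126
y -0.06 x -0.0369..-0.0122
y -0.03 x -0.0346..-0.0094
y 0.00 x -0.0315..-0.0090
y 0.03 x -0.0311..-0.0081
shift cm [-3.92 -0.11 -0.04] len 3.9 yaw now 0.6 turn z rad 0.01
```

```bash
python3 -m pendant '[-1.5,0,0,0,0,0,-1, -3,0,0,0,0,0,-1, -3,3.5,0,0,0,0,-1, -3,7,0,0,0,0,-1, -3,9.9,0,0,0,0,-1, -3,9.9,0,0,0,0,-1, -2,9.9,0,0,0,0,-1, -1,9.9,0,0,0,0,-1]'; python3 - <<'E'
from h import *
where();lie();go(-.037,.0,.032,0);
E
```

```text
time_s: 12.23
ee_pos: [0.6099, 0.002, 0.0323]
eef_rot: [[0.994, 0.111, 0.013], [0.111, -0.994, -0.002], [0.012, 0.003, -1.0]]
wrist_force: [-0.2, -0.6, -0.2]
width: -0.0001
t 12.23 bay [-0.0496  0.0004] z 0.0323 F [-0.2 -0.6 -0.2] w -0.0001
y range [-0.1595  0.1377]
y -0.15 x -0.0461..-0.0134
y -0.12 x -0.0439..-0.0130
y -0.09 x -0.0327..-0.0156
y 0.09 x -0.0995..-0.0046
y 0.12 x -0.0269..-0.0012
shift cm [1.   0.07 0.12] len 1.0 yaw now 0.6 turn z rad 0.011
```

```bash
python3 -m pendant '[0.5,0,0,0,0,0,-1, 1,0,0,0,0,0,-1, 1.2,0,0,0,0,0,-1, 1.2,0,0,0,0,0,-1]'; python3 -c "
from h import *
where();lie()"
```

```text
time_s: 12.62
ee_pos: [0.6233, 0.0047, 0.0329]
eef_rot: [[0.993, 0.113, 0.012], [0.113, -0.994, -0.002], [0.011, 0.003, -1.0]]
wrist_force: [-4.9, 0.4, 3.1]
width: 0.0004
t 12.62 bay [-0.0359  0.0018] z 0.0329 F [-4.9  0.4  3.1] w 0.0004
y range [-0.1582  0.1377]
y -0.15 x -0.0326..0.0005
y -0.12 x -0.0331..0.0025
y -0.09 x -0.0888..-0.0042
y 0.09 x -0.0833..0.0011
y 0.12 x -0.0215..0.0031
```

```bash
python3 -m pendant '[0.2,0,0,0,0,0,-1, 0.2,0,0,0,0,0,-1]'; python3 -c "
from h import *
where()"
```

```text
time_s: 12.83
ee_pos: [0.6233, 0.0052, 0.0324]
eef_rot: [[0.993, 0.115, 0.006], [0.115, -0.993, -0.003], [0.005, 0.003, -1.0]]
wrist_force: [-7.7, -2.9, 4.4]
width: -0.0002
t 12.83 bay [-0.0358  0.0022] z 0.0324 F [-7.7 -2.9  4.4] w -0.0002
```

The finger stopped at x=-0.0358 (predicted -0.036) with about 8 N on it, so the piece is seated at both ends. I'll back off, lift, clear the view and check.

```bash
python3 -m pendant '[-1,0,0,0,0,0,-1, -2.5,0,0,0,0,0,-1, -4,0,-2,0,0,0,-1, -6,0,-6,0,0,0,-1, -9,0,-10,0,0,0,-1, -13,0,-13,0,0,0,-1, -17,0,-15,0,0,0,-1, -17,0,-15,0,0,0,-1]'; python3 - <<'E'
from h import *
where();a=lie();s=read_camera("scene")
cv2.imwrite("pics/m12.png",np.vstack([cv2.resize(a[130:275,180:460],(700,362),interpolation=cv2.INTER_CUBIC)]))
cv2.imwrite("pics/t12.png",a);cv2.imwrite("pics/s12.png",s)
cv2.imwrite("pics/m12.png",np.vstack([cv2.resize(a[130:270,140:460],(700,306),interpolation=cv2.INTER_CUBIC),cv2.resize(s[90:310,220:460],(320,293),interpolation=cv2.INTER_CUBIC).copy() if 0 else cv2.resize(s[100:290,180:460],(700,290))]))
E
```

```text
time_s: 13.5
ee_pos: [0.4522, -0.0136, 0.1841]
eef_rot: [[0.993, 0.116, 0.01], [0.116, -0.993, -0.003], [0.009, 0.004, -1.0]]
wrist_force: [0.5, 0.3, 0.5]
width: -0.0001
t 13.5 bay [-0.208   0.0008] z 0.1841 F [0.5 0.3 0.5] w -0.0001
y range [-0.1579  0.137 ]
y -0.15 x -0.0326..0.0005
y -0.12 x -0.0304..0.0025
y -0.09 x -0.0888..-0.0015
y -0.06 x -0.0269..-0.0011
y -0.03 x -0.0259..-0.0007
y 0.00 x -0.0256..-0.0003
y 0.03 x -0.0246..0.0000
y 0.06 x -0.0248..0.0004
y 0.09 x -0.0238..0.0011
y 0.12 x -0.0215..0.0031
```

View pics/m12.png

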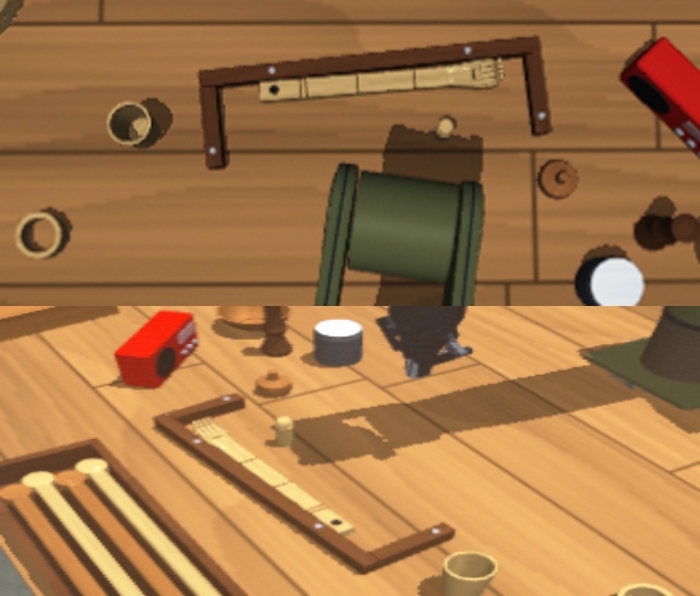

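The piece lies flush along the rail with its head behind the post. The arm is clear and the other goods are where they were. Handing in.

```bash
python3 - <<'E'
from h import *
from bench import hand_in
a=cv2.imread("pics/top0.png").astype(int);b=cv2.imread("pics/t12.png").astype(int)
for n,(x,y) in dict(cup=(200,186),spin=(395,211),tin=(420,260),pestle=(440,236),bowl=(480,241),radio=(455,175),ring=(159,237)).items(): print(n,"mean change",abs(a-b)[y-10:y+10,x-10:x+10].mean().round(2))
print(hand_in())
E
```

```text
cup mean change 1.49
spin mean change 1.56
tin mean change 1.88
pestle mean change 1.1
bowl mean change 0.9
radio mean change 1.4
ring mean change 1.75
the job is handed in; nothing more can be done
None
```

The back-scratcher is in the bay, flush along the back rail with its head behind the keeper post. I handed the job in at about 13.5 s on the robot clock, and no verdict was reported.

I moved it only by pushing with the shut fingertips. A side push turned it to about 27°, then a push on the handle end slid the head in behind the post while the handle was still outside. After that I swung the handle in and pressed at the middle until the finger stopped against it. The force there was about 8–9 N.

**Last checks:**
- **Position:** in the top view the piece spans bay y from -158 to +137 mm, clear of both cheeks. Its back edge is within about 3 mm of the rail along its length, which is within the measuring error.
- **Angle:** it lies about 1° off the rail line, because the round head is wider than the bar.
- **Head:** its centre is at about y = -140 mm, and the post stands at y = -79 mm.
- **Other goods:** image patches around the cup, top, tin, pestle, bowl, radio and ring were unchanged.
- **Robot:** it was clear of everything at hand-in.

**Disagreements:**
- The two-view height checks fitted loosely. The post top came out at 63 mm instead of 68, and the handle hole at 8 mm instead of 22. I used the stated heights for the ray casting.
- A first line-up showed the head would graze the post, so I shifted the bar sideways before pushing it in.

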